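# Set the shaker's click dial and start it

### The arm

A 7-joint arm with a two-finger parallel gripper is mounted at the origin on a cart in front of the work surface, level with it; the furniture and walls round the work are solid. World frame = base frame: x ahead of the robot, y to its left, z up, the work surface at z = 0. Lengths are in m, angles in rad, forces in N, time in s.
With the tool pointing down it reaches from about 0.425 to 0.925 m from the base axis. Payload 6.8 kg.
Tool frame: the origin (TCP) lies between the finger pads; the fingertips stand 14 mm ahead of it and the grasp point (between the pads) lies 5 mm behind it; z points along the fingers, y is the line along which they close (so a half turn about z gives the same grasp; the last joint's range is limited). The gripper opens to 85 mm and grips with 20 to 120 N. Pads are 22 mm wide; open, the fingers measure 114 mm over their backs; the gripper's body (76 mm by 85 mm) begins 54 mm behind the grasp point. The pads swing forward as they close: fully open they stand 13 mm farther back than shut.
Start: joints at [0.998, 0.477, 0.022, 1.555, -0.011, 1.109, -0.083], TCP at [0.303, -0.603, 0.245] pointing down, gripper open.
Joint ranges: [-2.96, 2.96], [-0.34, 2.1], [-1.41, 1.46], [0.24, 2.44], [-1.37, 4.51], [0.17, 1.92], [-2.96, 2.96]. Speed limits (rad/s): [2.39, 2.39, 3.14, 3.14, 3.14, 3.14, 3.14].

### API

Orientations are given as a rotation vector (axis times angle).
In Python, from bench import r, eyes, ticket gives the robot as it stands. The module is installed in compiled form; this text tells all that it offers.
- The arm moves only by the tool arm_command, never from a script. Its argument "plan" is text: rows parted by semicolons, each of 4 numbers parted by spaces: the shift along the tool's x, y, z in m, then the turn about the tool's z in degrees. In form: tx ty tz yaw; .... A call has 1 to 20 rows; each row shifts and turns the commanded pose from where the row before left it, along the tool's axes as they then stand; what a row does not reach is not made up. A row lasts 1/8 s, in which the tool goes at most 62.5 mm and 10.7 degrees, less where a joint would pass 70% of its speed; a pose out of reach is approached as far as the arm can. A call is refused whole if a number of a shift passes 0.0625 or a number of a turn 10.7, either way. A call with a gripper value outside its range is refused whole. "hand" is the closure, from -1 (fully open) to 1 (shut), set as the call begins (left out, the last holds). The fingers move at their own pace and stop on an object; "grip_force" is the grip in N (left out, the last holds). Time passes only in rows, so rows that do not move let the fingers close. It gives the time, the measured TCP pose, the force, the opening and the grip force at its end, in the units of the state.
- r.get_obs(): the state, without advancing time (a new reading comes with each control period).
- eyes.grab_frame(name): name is "side" or "top" or "wrist"; returns (picture, depth): 384x512x3 uint8, red, green, blue; 384x512 float32, m along the optical axis (not along the pixel's ray), 0 where there is no reading.
- eyes.calibration(name): a dict with "fov_y" (degrees; the focal length in pixels is half the picture's height over the tangent of half this angle, whatever the lens; pixels are square), "cx", "cy" (the principal point, pixels), "k1" (the pictures are not rectified: a ray, as slopes to the right and down, at radius r is drawn at 1 + k1 r^2 times it, then the intrinsics apply), "origin" and "attitude" of the camera in the world; the wrist camera has in their place "tool_from_camera" (4x4, takes a point from camera to tool coordinates, whose origin is the TCP and whose axes are the flange's). Camera axes: x right, y up, looking along -z (the intrinsics and any distortion apply to the point x, -y, -z); pixel columns grow to the right and rows downward; lengths in m; the calibration is good to about 2 mm. A picture is of the moment at which its call begins: read the wrist's pose just before it. calibration takes no time and is no camera call.
- ticket.hand_in(): hands the job in; it is judged then, once.
The state is a dict: "clock": time; "joints": joint angles; "qvel": joint speeds; "tau": joint torques, N m; "tcp_pos": TCP position; "orientation": TCP orientation; "contact_force": force on the tool from outside, world axes, zero at the start; "moment": the same for the moment, N m; "grip_width": finger opening in m; "gripper_force": force on a finger pad.
Only numpy, scipy, OpenCV 4.12 (cv2) and the standard library are available. Lean on these libraries where they do the work, as an engineer would, in place of code of your own. Each camera call takes 0.05 s, during which the arm holds its last target. There are 200 camera calls.

### The job

Start the orbital shaker at its fourth speed: with a fingertip, push the pointer handle of its dial clockwise, click by click, from where it stands to the orange mark (the fourth click up from off) and not a click further, so that it rests in that click by itself. Only then press the green start button right down and let go. Do not pinch the handle, and leave the shaker, the dishes on it and the other things on the desk where they stand.

Things in the scene. Friction and masses are not known exactly. Their poses are not given: they have to be found in the camera images.
- shaker: Orbital shaker: loose white box on rubber feet, 280 (x) x 290 (y) mm, about 3 kg. Origin: centre of its underside; x axis to its back, y to its left, z up. Its front is a dark level control panel, top 60 mm above the desk: dial at the left, green button at the right. Behind, from x = +19 to +137 mm, a raised platform with a black mat (top 80 mm up) carries two petri dishes.
- selector (a joint): Angle of the dial in rad, clockwise from above, 0 = off. It clicks into eight positions 0.524 rad (30 deg) apart, 0 to 3.665, and springs into the nearest when let go: about 3 N at the handle takes it over the hump half-way, then it jumps on by itself. Fourth position (orange): 2.094, handle 15 deg right of the shaker's x axis; off: 105 deg left of it. Starts between off and second.
- selector_axis (a point): Point on the upright axis of the dial, 22 mm above the panel, about mid-height of the handle. In the shaker's frame at x = -75, y = +55, z = 82 mm. Its x axis points along the handle towards the tip. Under the handle is a flat black round skirt, radius 24 mm, top 9 mm above the panel.
- selector_tip (a point): Middle of the pointing end of the handle, 48 mm from the axis, 22 mm above the panel. The handle is a grey upright bar with a red line on top, 14 mm thick, from 20 mm behind the axis to 48 mm ahead, standing 9 to 35 mm above the panel. The scale is printed flat, 55 mm from the axis: a white dot (off), white bars, one broad orange bar (fourth).
- handle_ccw: The counter-clockwise half (7 mm thick) of the handle bar; its outer side is the one to push on to turn the dial up. Origin on the dial's axis, at panel height. Pressing both halves from their two sides at once is pinching.
- handle_cw: The clockwise half (7 mm thick) of the handle bar. Origin as above.
- start (a joint): Travel of the start button in m: 0 when up, 0.006 fully down. Springs back up; it takes 1.5 N to move and 5 N to hold it fully down.
- start_top (a point): Centre of the top of the green round start button, 26 mm in diameter, 22 mm above the panel when up, in a grey collar 42 mm in diameter and 12 mm high.
- petri_0: Petri dish 60 mm across, 15 mm high, pale, on the left of the platform. Origin: centre of its underside.
- petri_1: Petri dish 60 mm across, 15 mm high, pink, on the right of the platform. Origin: centre of its underside.
- conical_flask: Conical flask, 65 mm across, 107 mm high, on the desk to the right of the shaker. Origin: centre of its underside.
- dropper: Amber dropper bottle with a red teat, 33 mm across, 88 mm high, on the desk to the left of the shaker. Origin: centre of its underside.

How it is judged:
By the outcome, as a careful person would: the job done as asked, in the order asked, and still so for the second after the job is handed in, with the robot touching nothing.
It also fails if it takes over 54 s, if anything falls off the work surface, if the arm or the gripper's body presses on something with over 40 N, if the wrist force passes 120 N, or if a joint passes its speed limit or range.

## Working session

There is one attempt and no reset: what is moved stays moved. The work goes in short steps, Python scripts to look and compute and a tool call to move; the robot and the scene stay as the last step left them, time stands still between calls to the robot, and variables do not carry over. Pictures are saved under pics/ and viewed, at most 10 in all, crops included, and the job is handed in when it is done.

Besides the shell and the picture viewer there is one more tool, called after "Emit:" as name(argument=value, ...) on one line, values as JSON. arm_command: Moves the arm, as the interface text tells. Its arguments: {"type":"object","properties":{"plan":{"type":"string"},"hand":{"type":"number"},"grip_force":{"type":"number"}},"required":["plan"]}

```bash
mkdir -p pics; cat > h.py <<'E'
import numpy as np, cv2
from scipy.spatial.transform import Rotation as R
from bench import r, eyes, ticket
def cam(name,obs=None):
    c=eyes.calibration(name)
    if 'tool_from_camera' in c:
        T=np.eye(4);T[:3,:3]=R.from_rotvec(obs['orientation']).as_matrix();T[:3,3]=obs['tcp_pos']
        T=T@np.array(c['tool_from_camera'])
    else:
        T=np.eye(4);a=np.array(c['attitude'],float)
        T[:3,:3]=a if a.shape==(3,3) else R.from_rotvec(a).as_matrix(); T[:3,3]=c['origin']
    f=192/np.tan(np.radians(c['fov_y'])/2)
    return c,T,f
def rays(c,T,f,uv):
    K=np.array([[f,0,c['cx']],[0,f,c['cy']],[0,0,1]])
    s=cv2.undistortPoints(np.array(uv,float).reshape(-1,1,2),K,np.array([c['k1'],0,0,0,0.]))[:,0]
    d=np.c_[s[:,0],-s[:,1],-np.ones(len(s))]
    return T[:3,3],d@T[:3,:3].T
def onz(C,uv,z):
    o,d=rays(*C,uv); return o+d*((z-o[2])/d[:,2])[:,None]
def withdepth(C,uv,dep):
    o,d=rays(*C,uv); return o+d*np.array([dep[int(round(v)),int(round(u))] for u,v in uv])[:,None]
E
python3 - <<'E'
from h import *
o=r.get_obs();print(o['clock'],o['tcp_pos'],o['orientation'],o['contact_force'])
for n in('side','top'):
    p,d=eyes.grab_frame(n);cv2.imwrite(f'pics/{n}0.png',p[...,::-1]);np.save(f'{n}0.npy',d)
    print(eyes.calibration(n))
print(eyes.calibration('wrist'))
E
```

```text
0.0 [ 0.30228674 -0.60289551  0.24432075] [-3.05545693e+00 -7.23083856e-01  8.53442057e-04] [ 0.43997499  0.42845195 -0.74767483]
{'fov_y': 47.4582961177476, 'cx': 250.87199097914922, 'cy': 204.08635491420932, 'k1': -0.1076770660788966, 'origin': array([0.24023264, 0.95832669, 0.61207891]), 'attitude': array([ 0.23629766, -1.53196354, -2.40287047])}
{'fov_y': 47.60066785107156, 'cx': 256.80978548793263, 'cy': 197.09994711839863, 'k1': 0.013329183390366737, 'origin': array([ 0.44578292, -0.06899039,  1.40680842]), 'attitude': array([ 0.06034928, -0.10236754, -1.54859082])}
{'fov_y': 68.49100704681511, 'cx': 255.39564676394681, 'cy': 194.6272668382866, 'k1': 0.02437592371409668, 'tool_from_camera': array([[-9.37356554e-04,  9.62628228e-01,  2.70824695e-01,
         6.84847472e-02],
       [ 9.99999555e-01,  8.73946244e-04,  3.54734315e-04,
         1.01575551e-04],
       [ 1.04791040e-04,  2.70824907e-01, -9.62628619e-01,
        -1.28054927e-01],
       [ 0.00000000e+00,  0.00000000e+00,  0.00000000e+00,
         1.00000000e+00]])}
```

View pics/top0.png

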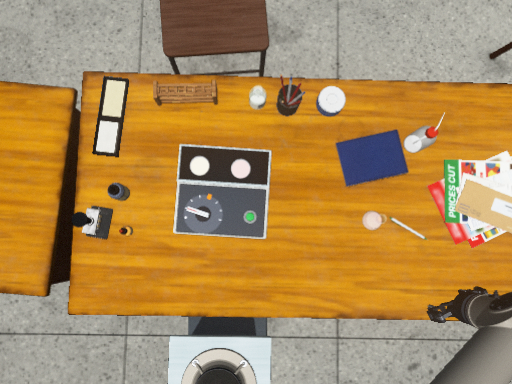

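View pics/side0.png

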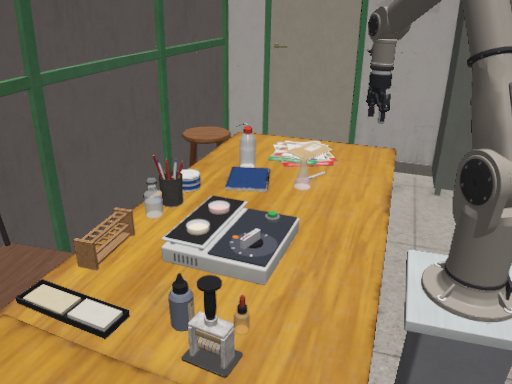

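The top view shows the shaker at about (175–270, 145–238) with the dial at (203,212), its handle pointing left to about (187,207). The orange mark is at (209,196) and the green button at (250,216). The side view agrees: button at (272,215), dial at (252,240).

```bash
cat > m.py <<'E'
from h import *
def blob(p,lo,hi,box):
    hsv=cv2.cvtColor(p,cv2.COLOR_BGR2HSV);m=cv2.inRange(hsv,lo,hi);k=np.zeros_like(m);u0,v0,u1,v1=box;k[v0:v1,u0:u1]=m[v0:v1,u0:u1]
    n,l,s,c=cv2.connectedComponentsWithStats(k);i=1+np.argmax(s[1:,4]);return c[i],s[i],l==i
E
python3 - <<'E'
from m import *
C=cam('top');S=cam('side')
p=cv2.imread('pics/top0.png');q=cv2.imread('pics/side0.png')
g,sg,_=blob(p,(45,100,60),(85,255,255),(230,195,268,235))
g2,s2,_=blob(q,(45,100,60),(85,255,255),(255,200,290,230))
print(g,sg,g2,s2)
G=onz(C,[g],.082)[0];print('G top',G,'side',onz(S,[g2],.082)[0])
a,da=rays(*C,[g]);b,db=rays(*S,[g2])
t=np.linalg.lstsq(np.c_[da[0],-db[0]],b-a,rcond=None)[0];print('tri',a+t[0]*da[0],b+t[1]*db[0])
og,so,_=blob(p,(8,150,150),(20,255,255),(195,188,225,203));print(og,so,onz(C,[og],.06))
# dark panel contour -> rectangle
hsv=cv2.cvtColor(p,cv2.COLOR_BGR2HSV)
m=cv2.inRange(hsv,(0,0,0),(180,110,110));m[:183]=0;m[242:]=0;m[:,:165]=0;m[:,280:]=0
m=cv2.morphologyEx(m,cv2.MORPH_CLOSE,np.ones((9,9)))
c=max(cv2.findContours(m,0,2)[0],key=cv2.contourArea);rc=cv2.boxPoints(cv2.minAreaRect(c));P=onz(C,rc,.06);print(rc,P.round(4))
e=P-np.roll(P,1,0);print(np.linalg.norm(e,axis=1),np.degrees(np.arctan2(e[:,1],e[:,0])))
cv2.imwrite('pics/crop0.png',cv2.resize(p[135:245,165:280],None,fx=5,fy=5,interpolation=cv2.INTER_CUBIC))
E
```

```text
[249.52941176 216.43137255] [246 213   8   8  51] [271.95555556 213.66666667] [268 211   9   6  45]
G top [ 0.5246376 -0.082202   0.082    ] side [ 0.52293212 -0.07800533  0.082     ]
tri [ 0.52476862 -0.08222395  0.07979879] [ 0.52412564 -0.08238057  0.07976208]
[208.8  196.25] [207 194   5   6  20] [[0.5859713  0.04520174 0.06      ]]
[[176.48233 230.76549]
 [180.0487  177.26991]
 [266.06638 183.00444]
 [262.5     236.50002]] [[ 0.4773  0.1408  0.06  ]
 [ 0.6433  0.1361  0.06  ]
 [ 0.6315 -0.1319  0.06  ]
 [ 0.4649 -0.1237  0.06  ]]
[0.26479743 0.16610484 0.26826727 0.16684058] [ 87.31079829  -1.61716325 -92.52593762 177.18682058]
```

View pics/crop0.png

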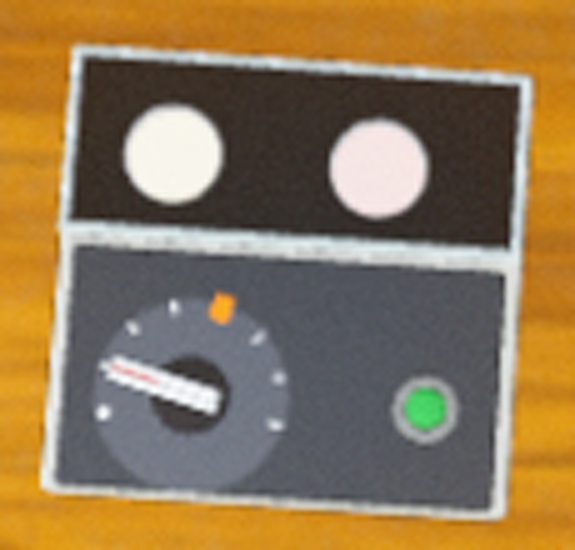

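The crop shows the handle at the second mark, one click above off, with orange three clicks clockwise. The shaker is turned about -2.5°. The axis works out from the orange bar at about (0.534, 0.062). I'll move over the panel with the fingers shut for a wrist look.

Emit:
arm_command(plan="0.0337 -0.036 0 0;0.0337 -0.036 0 0;0.0337 -0.036 0 0;0.0337 -0.036 0 0;0.0337 -0.036 0 0;0.0337 -0.036 0 0;0.0337 -0.036 0 0;0.0337 -0.036 0 0;0.0337 -0.036 0 0;0.0337 -0.036 0 0;0.0337 -0.036 0 0;0.0337 -0.036 0 0;0.0337 -0.036 0 0;0.0337 -0.036 0 0;0.0337 -0.036 0 0", hand=1, grip_force=20)

```text
clock: 1.98
tcp_pos: [0.5125, 0.1072, 0.2451]
orientation: [3.057, 0.723, -0.001]
contact_force: [0.7, 0.4, 0.7]
grip_width: 0.0001
gripper_force: 0.0
```

Emit:
arm_command(plan="0 0 0 -10.4;0 0 0 -10.4;0 0 0 -10.4;0 0 0 -10.4;0 0 0 -10.4;0 0 0 -10.4;0 0 0 -10.4;0 0 0 -10.4;0 0 0 -10.4;0 0 0 -10.4;0 0 0 -10.4;0 0 0 -10.4;0 0 0 -10.4;0 0 0 0;0 0 0 0")

```text
clock: 3.85
tcp_pos: [0.5123, 0.1057, 0.2451]
orientation: [-0.502, -3.101, 0.0]
contact_force: [-1.1, 0.3, 0.4]
grip_width: -0.0
gripper_force: 0.0
```

```bash
python3 - <<'E'
from m import *
o=r.get_obs();print(o['clock'],o['tcp_pos'],o['joints'].round(2) if hasattr(o['joints'],'round') else o['joints'],o['contact_force'])
M=R.from_rotvec(o['orientation']).as_matrix();print(M.round(3),np.degrees(np.arctan2(M[1,0],M[0,0])))
p,d=eyes.grab_frame('wrist');np.savez('w1.npz',p=p[...,::-1],d=d,pos=o['tcp_pos'],ori=o['orientation']);cv2.imwrite('pics/w1.png',p[...,::-1])
E
```

```text
3.85 [0.51229836 0.10573398 0.24512502] [ 0.36  0.33 -0.83  1.87  0.28  1.06  0.67] [-1.07442321  0.33687982  0.35473581]
[[-0.949  0.315 -0.   ]
 [ 0.315  0.949 -0.   ]
 [ 0.    -0.    -1.   ]] 161.61785010000204
```

View pics/w1.png

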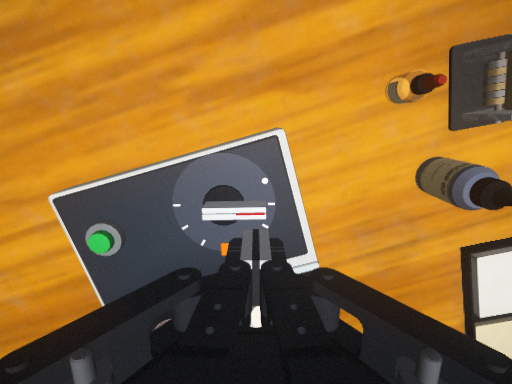

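The wrist view shows the handle lying level from (202,212) to (267,213), the skirt around (222,206), the button at (100,242) and the shut fingertip at (256,240). The orange bar is partly hidden at (228,248).

```bash
python3 - <<'E'
from m import *
w=np.load('w1.npz');p,d=w['p'],w['d'];o=dict(tcp_pos=w['pos'],orientation=w['ori']);C=cam('wrist',o)
hsv=cv2.cvtColor(np.ascontiguousarray(p),cv2.COLOR_BGR2HSV)
m=cv2.inRange(hsv,(0,0,120),(180,60,255))|cv2.inRange(hsv,(0,80,80),(8,255,255))|cv2.inRange(hsv,(170,80,80),(180,255,255))
k=np.zeros_like(m);k[195:226,195:272]=m[195:226,195:272]
k=cv2.morphologyEx(k,cv2.MORPH_OPEN,np.ones((3,3)))
n,l,s,c=cv2.connectedComponentsWithStats(k);i=1+np.argmax(s[1:,4]);print(s[i],c[i])
W=withdepth(C,[c[i]],d)[0];print('handle depth pt',W)
ct=max(cv2.findContours((l==i).astype('uint8'),0,2)[0],key=cv2.contourArea);rc=cv2.boxPoints(cv2.minAreaRect(ct));P=onz(C,rc,.095);print(rc,P.round(4))
g,sg,_=blob(p,(45,100,60),(85,255,255),(80,220,125,260));print('G',g,sg,onz(C,[g],.082),withdepth(C,[g],d))
red,sr,_=blob(p,(170,80,80),(180,255,255),(195,195,272,226)) if cv2.inRange(hsv,(170,80,80),(180,255,255))[195:226,195:272].any() else blob(p,(0,80,80),(8,255,255),(195,195,272,226))
print('red',sr,onz(C,[(sr[0],red[1]),(sr[0]+sr[2],red[1])],.095))
A=np.array([.5335,.0617]);dots=[(265,181),(177,205),(186,227),(203,242)]
D=onz(C,dots,.06)[:,:2]
from scipy.optimize import least_squares
f=least_squares(lambda a:np.hypot(*(D-a).T)-.055,A);print('axis',f.x,f.fun)
e=D-f.x;print('angles',np.degrees(np.arctan2(e[:,1],e[:,0])))
print('panel depth',withdepth(C,[(140,200),(150,260)],d))
E
```

```text
[201 205  66  16 876] [234.12899543 213.10616438]
handle depth pt [0.5335608  0.07492642 0.09406128]
[[201. 205.]
 [266. 205.]
 [266. 220.]
 [201. 220.]] [[0.5141 0.0456 0.095 ]
 [0.5353 0.1094 0.095 ]
 [0.5511 0.1043 0.095 ]
 [0.5295 0.0396 0.095 ]]
G [100.27331887 241.65726681] [ 88 231  26  23 461] [[ 0.52172706 -0.08013226  0.082     ]] [[ 0.52164267 -0.07989763  0.0823295 ]]
red [236 213   4   1   4] [[0.53377739 0.07699313 0.095     ]
 [0.53509784 0.0809519  0.095     ]]
axis [0.53015943 0.06144196] [-4.04164743e-04  7.46728735e-05 -5.50182465e-04  9.33817896e-05]
angles [ 102.02102961 -107.42693851  -76.94520279  -48.01804627]
panel depth [[ 0.49460486 -0.02918447  0.05984272]
 [ 0.56930538 -0.05050313  0.05866   ]]
```

Checks agree: handle top at 0.094 m, panel at 0.060 m, button top at 0.082 m. The dial axis is at (0.530, 0.061) and the scale fits a 55 mm radius to 0.5 mm. In tool axes the TCP sits 36 mm out along the handle and 31 mm in front of the axis. I'll go down, then close the gap.

Emit:
arm_command(plan="0 0 0.04 0;0 0 0.04 0;0 0 0.04 0;0 0 0.02 0;0 0 0.013 0;0 0 0 0;0 0 0 0")

```text
clock: 4.78
tcp_pos: [0.5133, 0.1062, 0.0934]
orientation: [0.496, 3.1, 0.001]
contact_force: [-0.3, -0.2, 0.1]
grip_width: 0.0003
gripper_force: 0.0
```

Emit:
arm_command(plan="-0.003 0 0 0;-0.003 0 0 0;-0.002 0 0 0;-0.002 0 0 0;-0.001 0 0 0;0 0 0 0")

```text
clock: 5.52
tcp_pos: [0.5229, 0.1024, 0.0923]
orientation: [-0.496, -3.102, 0.0]
contact_force: [0.3, -0.6, -0.5]
grip_width: 0.0001
gripper_force: 0.0
```

```bash
cat > look.py <<'E'
import sys
from m import *
p,d=eyes.grab_frame('wrist');t,_=eyes.grab_frame('top')
a=cv2.resize(p[100:300,:,::-1],None,fx=1.3,fy=1.3);b=cv2.resize(t[170:245,165:280,::-1],None,fx=4,fy=4,interpolation=cv2.INTER_CUBIC)
im=np.zeros((a.shape[0]+b.shape[0],a.shape[1],3),'uint8');im[:a.shape[0]]=a;im[a.shape[0]:,:b.shape[1]]=b
cv2.imwrite(f'pics/{sys.argv[1]}.png',im);o=r.get_obs();print(o['clock'],o['tcp_pos'],o['contact_force'],im.shape)
M=R.from_rotvec(o['orientation']).as_matrix()
A=np.array([.5302,.0614,0]);q=np.array(o['tcp_pos'])-A;print('rel axis in tool mm',(M.T@q)[:2]*1e3,'force tool',M.T@o['contact_force'],'toolx',np.degrees(np.arctan2(M[1,0],M[0,0])))
E
python3 look.py l1
```

```text
5.625 [0.52276834 0.10250372 0.09226641] [-0.65429111 -0.46366826 -0.41487585] (560, 666, 3)
rel axis in tool mm [19.88709339 36.73456954] force tool [ 0.47706339 -0.64454158  0.4149503 ] toolx 161.83296371283842
```

View pics/l1.png

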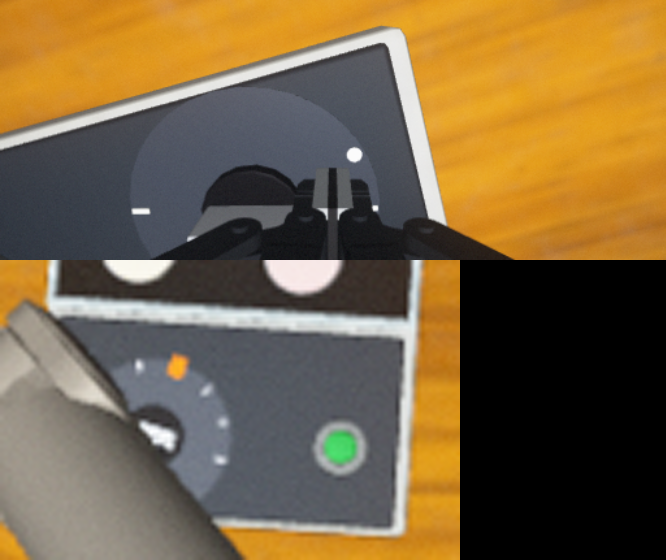

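The fingertip at (333,185) is just short of the handle's front face, with no force yet. I'll push round past the first hump.

Emit:
arm_command(plan="-0.002 0 0 0;-0.0033 0.0014 0 5;-0.0033 0.0014 0 5;-0.0033 0.0014 0 5;-0.0033 0.0014 0 5;0 0 0 0;0 0 0 0")

```text
clock: 6.5
tcp_pos: [0.5389, 0.1012, 0.0923]
orientation: [-1.025, -2.97, 0.0]
contact_force: [0.1, 0.1, -0.8]
grip_width: 0.0
gripper_force: 0.0
```

```bash
python3 look.py l2
```

```text
6.6 [0.53888225 0.10114811 0.0922663 ] [-0.58199759 -0.03987339 -0.39710344] (560, 666, 3)
rel axis in tool mm [17.71220716 36.62617982] force tool [ 0.43326625 -0.3905451   0.39718649] toolx 141.88897043547152
```

View pics/l2.png

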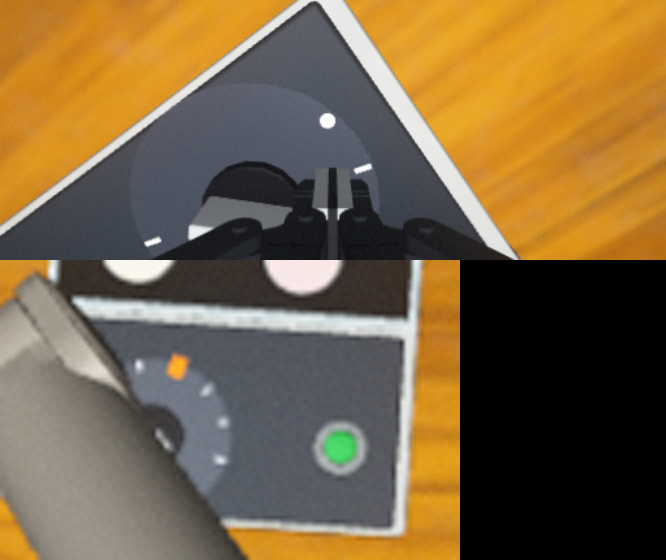

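The handle has jumped ahead of the finger and now tilts about 10° in the wrist view, with no contact force: one click done. Next click, another 30°.

Emit:
arm_command(plan="-0.0033 0.0014 0 5;-0.0033 0.0014 0 5;-0.0033 0.0014 0 5;-0.0033 0.0014 0 5;-0.0033 0.0014 0 5;-0.0033 0.0014 0 5;0 0 0 0;0 0 0 0")

```text
clock: 7.6
tcp_pos: [0.5577, 0.0914, 0.0922]
orientation: [-1.758, -2.604, 0.0]
contact_force: [-0.2, 0.0, 1.0]
grip_width: -0.0001
gripper_force: 0.0
```

```bash
python3 look.py l3
```

```text
7.7 [0.55771094 0.09138123 0.09227753] [-0.23521553  0.48894616  0.66268945] (560, 666, 3)
rel axis in tool mm [17.5620311  36.70411187] force tool [ 0.54148607 -0.03582925 -0.66261686] toolx 111.90982169443437
```

View pics/l3.png

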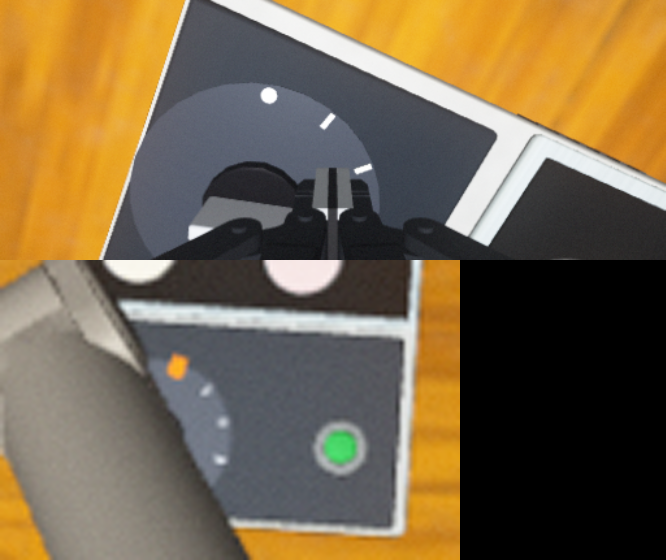

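Same picture at the third mark, two clicks done with no contact force. Now the last click, slower.

Emit:
arm_command(plan="-0.0033 0.0014 0 5;-0.0033 0.0014 0 5;-0.0033 0.0014 0 5;-0.0033 0.0014 0 5;-0.0016 0.0008 0 2.5;-0.0016 0.0008 0 2.5;-0.0016 0.0008 0 2.5;0 0 0 0;0 0 0 0")

```text
clock: 8.82
tcp_pos: [0.5689, 0.075, 0.0923]
orientation: [2.328, 2.109, -0.0]
contact_force: [-1.2, -0.5, -0.2]
grip_width: -0.0001
gripper_force: 0.0
```

```bash
python3 look.py l4
```

```text
8.925 [0.56884765 0.07505196 0.09230141] [-0.68144383 -0.11782323  0.74479325] (560, 666, 3)
rel axis in tool mm [17.38904482 37.11586728] force tool [-0.18443302 -0.66650598 -0.74479476] toolx 84.3451986590071
```

View pics/l4.png

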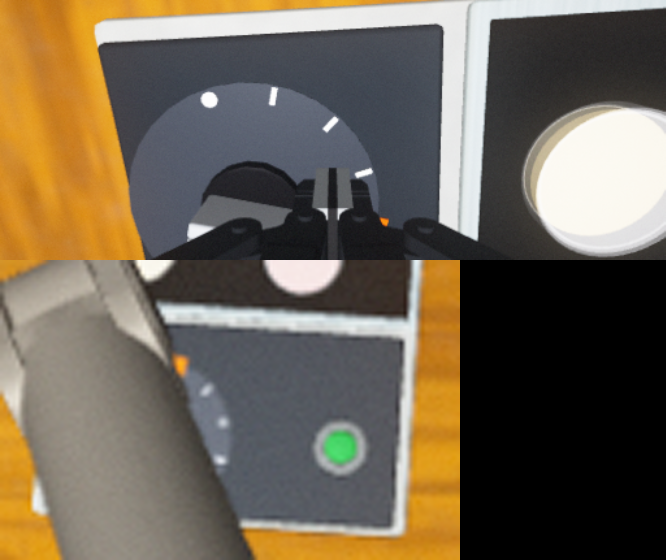

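The handle has jumped ahead again, about 12° off the finger and towards the orange bar at (383,222): third click done with no force. I'll back off, lift and go past the button for a look at both.

Emit:
arm_command(plan="0.008 0 0 0;0.008 0 0 0;0 0 -0.04 0;0 0 -0.04 0;0 0 -0.04 0;-0.04 -0.006 0 0;-0.04 -0.006 0 0;-0.04 -0.006 0 0;-0.04 -0.006 0 0;-0.04 -0.006 0 0;0 0 0 0;0 0 0 0")

```text
clock: 10.42
tcp_pos: [0.5212, -0.1038, 0.2124]
orientation: [-2.327, -2.11, -0.001]
contact_force: [-0.1, 1.0, 0.1]
grip_width: 0.0
gripper_force: 0.0
```

```bash
python3 - <<'E'
from m import *
o=r.get_obs();p,d=eyes.grab_frame('wrist');t,_=eyes.grab_frame('top');p=np.ascontiguousarray(p[...,::-1]);t=np.ascontiguousarray(t[...,::-1])
C=cam('wrist',o);M=R.from_rotvec(o['orientation']).as_matrix()
print(o['clock'],o['tcp_pos'],np.degrees(np.arctan2(M[1,0],M[0,0])))
g,s,_=blob(p,(45,100,60),(85,255,255),(0,0,512,384));G=onz(C,[g],.082)[0];print(g,s,G,withdepth(C,[g],d))
print('rel tool',M.T@(G-o['tcp_pos']))
g,s,_=blob(t,(45,100,60),(85,255,255),(230,195,268,235));print('top',g,s)
a=cv2.resize(p[40:290],None,fx=1.2,fy=1.2);b=cv2.resize(t[135:245,165:280],None,fx=2.7,fy=2.7,interpolation=cv2.INTER_CUBIC)
im=np.zeros((a.shape[0]+b.shape[0],a.shape[1],3),'uint8');im[:a.shape[0]]=a;im[a.shape[0]:,:b.shape[1]]=b;cv2.imwrite('pics/l5.png',im)
E
```

```text
10.425 [ 0.52119647 -0.10382645  0.21242698] 84.38439045059947
[255.73402418 168.39205527] [243 155  27  28 579] [ 0.52350688 -0.08281816  0.082     ] [[ 0.52349941 -0.08290047  0.08154771]]
rel tool [0.02104145 0.00019491 0.13044195]Traceback (most recent call last):
  File "<stdin>", line 7, in <module>
  File "m.py", line 4, in blob
    n,l,s,c=cv2.connectedComponentsWithStats(k);i=1+np.argmax(s[1:,4]);return c[i],s[i],l==i
                                                    ~~~~~~~~~^^^^^^^^^
    return _wrapfunc(a, 'argmax', axis=axis, out=out, **kwds)
    return bound(*args, **kwds)
ValueError: attempt to get argmax of an empty sequence
```

The button is hidden in the top view by the arm, so I'll use the wrist and top pictures only.

```bash
python3 - <<'E'
from m import *
p,d=eyes.grab_frame('wrist');t,_=eyes.grab_frame('top')
a=cv2.resize(p[40:290,:,::-1],None,fx=1.2,fy=1.2);b=cv2.resize(t[135:245,165:280,::-1],None,fx=2.7,fy=2.7,interpolation=cv2.INTER_CUBIC)
im=np.zeros((a.shape[0]+b.shape[0],a.shape[1],3),'uint8');im[:a.shape[0]]=a;im[a.shape[0]:,:b.shape[1]]=b;cv2.imwrite('pics/l5.png',im)
E
```

```text
(no output)
```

View pics/l5.png

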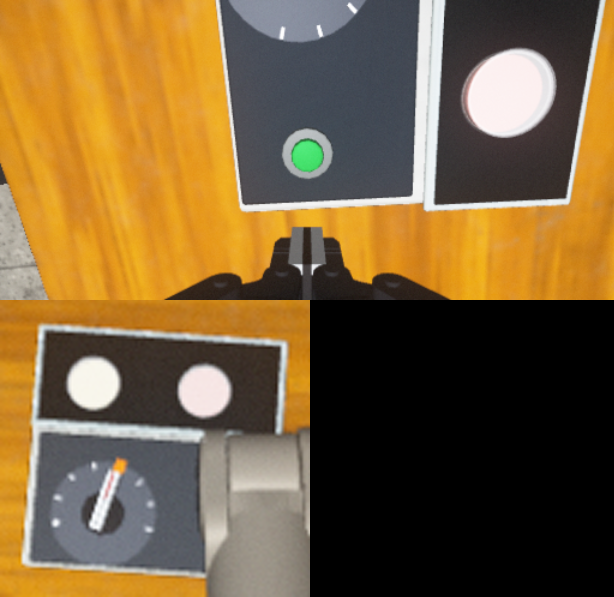

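The top view shows the handle pointing right at the orange bar (120,465), with the dishes and shaker in place. In the wrist view the green button is at (308,155). It lies 21 mm along tool +x and its top is 116 mm below the fingertip. I'll go over it and down.

Emit:
arm_command(plan="0.011 0 0 0;0.01 0 0 0;0 0 0.04 0;0 0 0.04 0;0 0 0.02 0;0 0 0.013 0;0 0 0 0;0 0 0 0")

```text
clock: 11.62
tcp_pos: [0.5237, -0.0839, 0.1002]
orientation: [2.328, 2.108, 0.002]
contact_force: [0.2, -0.2, -0.2]
grip_width: -0.0
gripper_force: 0.0
```

Emit:
arm_command(plan="0 0 0.002 0;0 0 0.002 0;0 0 0.002 0;0 0 0.001 0;0 0 0 0;0 0 0 0")

```text
clock: 12.38
tcp_pos: [0.5233, -0.0842, 0.0926]
orientation: [2.328, 2.108, 0.001]
contact_force: [1.3, -0.2, 4.0]
grip_width: 0.0003
gripper_force: 1.7
```

Emit:
arm_command(plan="0 0 0.001 0;0 0 0.001 0;0 0 0.001 0;0 0 0 0;0 0 0 0")

```text
clock: 13.0
tcp_pos: [0.5233, -0.0842, 0.09]
orientation: [2.328, 2.108, 0.001]
contact_force: [-0.1, -1.0, 10.5]
grip_width: -0.0003
gripper_force: 5.2
```

The force is 10.5 N and the tip is at 0.076 m, so the button is at the bottom. One small extra press, then straight up and clear.

Emit:
arm_command(plan="0 0 0.0006 0;0 0 0 0;0 0 0 0")

```text
clock: 13.38
tcp_pos: [0.5234, -0.0842, 0.0899]
orientation: [2.328, 2.108, 0.0]
contact_force: [-2.5, 0.5, 15.7]
grip_width: 0.0002
gripper_force: 7.9
```

Emit:
arm_command(plan="0 0 -0.01 0;0 0 -0.03 0;0 0 -0.05 0;0 0 -0.05 0;-0.05 0 0 0;-0.05 0 0 0;-0.05 0 0 0;-0.05 0 0 0;-0.05 0 0 0;0 0 0 0;0 0 0 0")

```text
clock: 14.75
tcp_pos: [0.4977, -0.3319, 0.2279]
orientation: [-2.327, -2.107, -0.0]
contact_force: [-0.1, 0.1, 0.0]
grip_width: 0.0001
gripper_force: 0.0
```

```bash
python3 - <<'E'
from m import *
t,_=eyes.grab_frame('top');t=np.ascontiguousarray(t[...,::-1])
g,s,_=blob(t,(45,100,60),(85,255,255),(230,195,268,235));print(g,s,r.get_obs()['contact_force'])
cv2.imwrite('pics/end.png',cv2.resize(t[135:245,80:400],None,fx=2.4,fy=2.4,interpolation=cv2.INTER_CUBIC))
E
```

```text
[249.5  216.36] [246 213   8   8  50] [ 0.13408441  0.94983859 -0.41593393]
```

View pics/end.png

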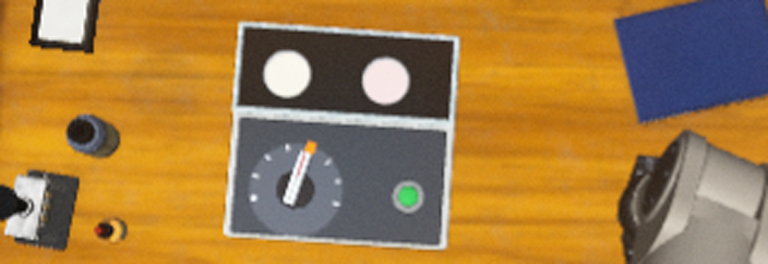

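The end view shows the handle on orange (310,147), the button up again at (408,196), the shaker unmoved to within 0.1 px at the button, and the arm clear.

```bash
python3 -c "
from bench import ticket;print(ticket.hand_in())"
```

```text
the job is handed in; nothing more can be done
None
```

The dial was pushed three clicks and rests on the orange fourth mark; the start button was then pressed fully down and released, the shaker and dishes did not move, and the job is handed in at about 15 s.

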